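# Open the wet-panel case and hold its gate wide

## Robot

A 7-joint arm with a two-finger parallel gripper is mounted at the origin on the work surface. World frame = base frame: x ahead of the robot, y to its left, z up, the work surface at z = 0. Lengths are in m, angles in rad, forces in N, time in s.
With the tool pointing down it reaches from about 0.35 to 0.9 m from the base axis. Payload 7.2 kg.
Tool frame: the origin (TCP) lies between the finger pads, 19 mm behind the fingertips; this is the grasp point; z points along the fingers, y is the line along which they close (so a half turn about z gives the same grasp; the last joint's range is limited). The gripper opens to 88 mm and grips with 3 to 60 N. Pads are 20 mm wide; open, the fingers measure 115 mm over their backs; the gripper's body (75 mm by 178 mm) begins 61 mm behind the grasp point.
Start: joints at [-1.262, 0.411, -0.013, 1.596, 0.006, 1.134, -0.082], TCP at [0.23, 0.581, 0.241] pointing down, gripper open.
Joint ranges: [-2.95, 2.95], [-0.29, 1.99], [-1.47, 1.44], [0.14, 2.54], [-1.03, 4.17], [0.13, 1.85], [-2.86, 2.86]. Speed limits (rad/s): [2.39, 2.39, 3.01, 3.01, 3.14, 3.14, 3.14].

## Interface

Orientations are given as a unit quaternion [x, y, z, w].
In Python, from station import sensors, viewer, robot gives the robot as it stands.
- The arm moves only by the tool play_rows, never from a script. Its arguments are lists of equal length, an entry for each row: "twist": the turn, a rotation vector about the tool's x, y, z each as a share of 45 degrees, from -1 to 1, a list of three; "xyz": the shift along the tool's x, y, z each as a share of 0.12 m, from -1 to 1, a list of three; "grip": the closure, from -1 (fully open) to 1 (shut). A call has exactly 10 rows; each row is the pose to reach, as a shift and turn from the pose commanded when the call began, along the tool's axes at that moment; what a row does not reach only later rows make up. A row lasts 1/8 s, in which the tool goes at most 62.5 mm and 10.7 degrees, less where a joint would pass 70% of its speed; a pose out of reach is approached as far as the arm can. A call with a number of a shift or a turn outside -1 to 1 is refused whole. A call with a gripper value outside its range is refused whole. The fingers move at their own pace and stop on an object; "squeeze" is the grip in N (left out, the last holds). Time passes only in rows, so rows that repeat a pose let the fingers close, or fill a call up. It gives the time, the measured TCP pose, the force, the opening and the grip force at its end, in the units of the state.
- sensors.read_state(): the state, without advancing time (a new reading comes with each control period).
- viewer.snapshot(name): name is "scene" or "top" or "wrist"; returns the picture (400x640x3 uint8, red, green, blue); there is no depth.
- viewer.camera_model(name): a dict with "mtx" (3x3 intrinsics, pixels), "view" (4x4, takes a point from world to camera coordinates); the wrist camera has in their place "mount" (4x4, takes a point from camera to tool coordinates, whose origin is the TCP and whose axes are the flange's). Camera axes: x right, y up, looking along -z (the intrinsics and any distortion apply to the point x, -y, -z); pixel columns grow to the right and rows downward; lengths in m; the calibration is good to about 2 mm. A picture is of the moment at which its call begins: read the wrist's pose just before it. camera_model takes no time and is no camera call.
- robot.close_job(): hands the job in; it is judged then, once.
The state is a dict: "t": time; "q": joint angles; "joint_velocities": joint speeds; "joint_torque": joint torques, N m; "tcp_pos": TCP position; "ee_rot": TCP orientation; "force": force on the tool from outside, world axes, zero at the start; "wrist_torque": the same for the moment, N m; "finger_gap": finger opening in m; "finger_force": force on a finger pad.
Only numpy, scipy, OpenCV 4.12 (cv2) and the standard library are available. Lean on these libraries where they do the work, as an engineer would, in place of code of your own. Each camera call takes 0.05 s, during which the arm holds its last target. There are 200 camera calls.

## Task

Get the little wooden wet-panel case ready for the painter to slide a wet panel in: first press its raised lid fully home, then squeeze the two pinch catches fully in, the one with the tall flat ears before the one with the short round ears. Then swing the gate out by its steel post, past the click of its detent, to about a quarter turn open, and finish holding it there by the post, because the sprung gate swings back if it is let go. Leave the paint jar, the tape roll and the tube cap where they are.

Things in the scene. Friction and masses are not known exactly. Their poses are not given: they have to be found in the camera images.
- case: Plywood case fixed to the table, 200 (x) x 180 (y) x 100 mm high. Origin: centre of its underside, z up. The gate closes its +y face, hinge on the -x side, post on the +x side. Its top: towards +y (y 30 to 90 mm) a fixed deck 100 mm above the table with the two catches; the rest is under the lid. A 6 mm metal apron lies before the hinge half of the gate.
- lid (a joint): Height of the lid: 0 = 9 mm proud, 0.009 m = pressed fully home (it starts at 0 to 0.003). Slides straight down against about 6 N and stays where it is left; it stops hard when home.
- lid_top (a point): Centre of the flat upper face of the wooden lid (196 x 118 mm, 10 mm thick), on its cork pad. When home it is 110 mm above the table. Axes as the case.
- tall_catch: Pinch catch, two tall flat black ears. Origin: centre of its base, on the deck 100 mm above the table; axes as the case. At x -50 or +30, y 60 mm from the case's origin, the other catch at the other place. Ears: upright plates 10 mm thick (x), 22 wide (y), 5 to 49 mm above the origin, outer faces at x = +-22, squeezed home +-13. Prongs reach +y and hook before the gate, 10 to 18 mm up.
- tall_catch_in (a joint): Ear of the tall catch on the -x (hinge) side. Value 0 = standing out, 0.009 m = squeezed fully in; about 4 N moves it and it stays where it is left. The barb it carries clears the gate at 0.007.
- tall_catch_out (a joint): Ear of the tall catch on the +x side. Value 0 = standing out, 0.009 m = squeezed fully in; about 4 N moves it and it stays where it is left. The barb it carries clears the gate at 0.007.
- short_catch: Pinch catch at the other place, 80 mm away; two short round black ears: discs 26 mm in diameter, 10 mm thick, axis along x and 18 mm above the origin (they reach from 5 to 31 mm). Outer faces at x = +-22, squeezed home +-13. Origin: centre of its base, on the deck 100 mm above the table; axes as the case.
- short_catch_in (a joint): Ear of the short catch on the -x (hinge) side. Value 0 = standing out, 0.009 m = squeezed fully in; about 4 N moves it and it stays where it is left. The barb it carries clears the gate at 0.007.
- short_catch_out (a joint): Ear of the short catch on the +x side. Value 0 = standing out, 0.009 m = squeezed fully in; about 4 N moves it and it stays where it is left. The barb it carries clears the gate at 0.007.
- gate_angle (a joint): Gate angle (rad): 0 shut, grows counter-clockwise from above, stop at 1.75. A spring pulls it shut (1 to 2 N at the post); a sprung ball in the apron is the detent at 0.6 to 0.9 (3 to 4 N more). Let go when wide it swings back to the detent or shut. Unsqueezed catches block it.
- gate: The gate: a wooden board 8 mm thick, 192 mm long, top edge 94 mm above the table, with steel lugs up to 122 mm beside the catch prongs, and the post. Origin: on the hinge axis at the table; x runs along the gate to its free end, y is its outward normal.
- post_top (a point): Centre of the top of the post: the upright round steel post on the gate's free end, its handle, 16 mm in diameter, free from 80 to 155 mm above the table. Its axis is 31 mm in front of the gate's mid-plane and 188 mm from the hinge axis; it turns with the gate (axes as the case when shut).
- gate_hinge (a point): Point on the gate's upright hinge axis, 155 mm above the table; the post's top moves on a circle of radius 188 mm about it.
- paint_jar: Loose glass jar with white cap, 56 mm in diameter, 75 mm high, bystander. Origin: centre of its underside.
- tape_roll: Loose cream roll of tape lying flat, 100 mm in diameter, 24 mm high, bystander. Origin: centre of its underside.
- tube_cap: Loose small white cap, 30 mm in diameter, 20 mm high, bystander. Origin: centre of its underside.

How it is judged:
By the outcome, as a careful person would: the job done as asked, in the order asked, and still so for the second after the job is handed in, while the arm keeps its last pose, push and grip.
It also fails if it takes over 54 s, if anything falls off the work surface, if the arm or the gripper's body presses on something with over 40 N, if the wrist force passes 120 N, or if a joint passes its speed limit or range.

## Working session

There is one attempt and no reset: what is moved stays moved. The work goes in short steps, Python scripts to look and compute and a tool call to move; the robot and the scene stay as the last step left them, time stands still between calls to the robot, and variables do not carry over. Pictures are saved under pics/ and viewed, at most 10 in all, crops included, and the job is handed in when it is done.

Besides the shell and the picture viewer there is one more tool, called after "Request:" as name(argument=value, ...) on one line, values as JSON. play_rows: Moves the arm, as the interface text tells. Its arguments: {"type":"object","properties":{"twist":{"type":"array","items":{"type":"array","items":{"type":"number","minimum":-1,"maximum":1}}},"xyz":{"type":"array","items":{"type":"array","items":{"type":"number","minimum":-1,"maximum":1}}},"grip":{"type":"array","items":{"type":"number"}},"squeeze":{"type":"number"}},"required":["twist","xyz","grip"]}

```bash
mkdir -p pics
python3 - <<'E'
from station import sensors, viewer, robot
import cv2,numpy as np
s=sensors.read_state();print({k:np.round(v,3).tolist() for k,v in s.items()})
for n in("scene","top"):
    cv2.imwrite(f"pics/{n}0.png",viewer.snapshot(n)[:,:,::-1])
for n in("scene","top","wrist"): print(n,viewer.camera_model(n))
E
```

```text
{'t': 0.0, 'q': [-1.262, 0.412, -0.013, 1.597, 0.006, 1.134, -0.082], 'joint_velocities': [-0.0, -0.001, 0.001, 0.0, 0.001, 0.001, -0.001], 'joint_torque': [-0.0, -58.794, 0.642, -29.11, -0.054, 0.018, 0.0], 'tcp_pos': [0.23, 0.581, 0.241], 'ee_rot': [0.187, 0.982, -0.001, -0.0], 'force': [0.791, -0.066, 0.849], 'wrist_torque': [-0.008, -0.015, 0.046], 'finger_force': 0.0, 'finger_gap': 0.088}
scene {'mtx': array([[395.6633262 ,   0.        , 317.81192232],
       [  0.        , 395.6633262 , 195.25756173],
       [  0.        ,   0.        ,   1.        ]]), 'view': array([[ 0.39857194,  0.91710593, -0.00755736, -0.34540576],
       [-0.63607471,  0.28235404,  0.71811221,  0.26564412],
       [ 0.66071882, -0.28141233,  0.6958863 , -1.24537121],
       [ 0.        ,  0.        ,  0.        ,  1.        ]])}
top {'mtx': array([[467.52103277,   0.        , 315.25944366],
       [  0.        , 467.52103277, 197.8990305 ],
       [  0.        ,   0.        ,   1.        ]]), 'view': array([[ 0.00712134, -0.99982981,  0.017019  ,  0.08014838],
       [ 0.98603891,  0.00985255,  0.16622334, -0.61217541],
       [-0.16636273,  0.01559766,  0.98594125, -0.97887395],
       [ 0.        ,  0.        ,  0.        ,  1.        ]])}
wrist {'mtx': array([[296.79315199,   0.        , 318.55881872],
       [  0.        , 296.79315199, 195.9068967 ],
       [  0.        ,   0.        ,   1.        ]]), 'mount': array([[ 5.29883250e-04,  9.63060363e-01,  2.69285083e-01,
         7.26221284e-02],
       [ 9.99999545e-01, -7.23853191e-04,  6.21019576e-04,
         5.22260347e-04],
       [ 7.93002205e-04,  2.69284631e-01, -9.63060309e-01,
        -1.43330613e-01],
       [ 0.00000000e+00,  0.00000000e+00,  0.00000000e+00,
         1.00000000e+00]])}
```

View pics/scene0.png

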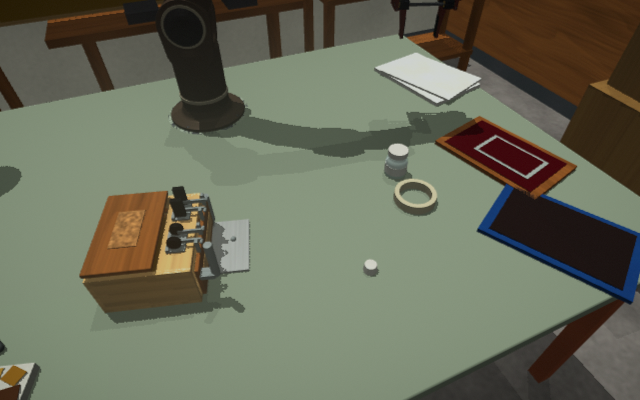

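View pics/top0.png

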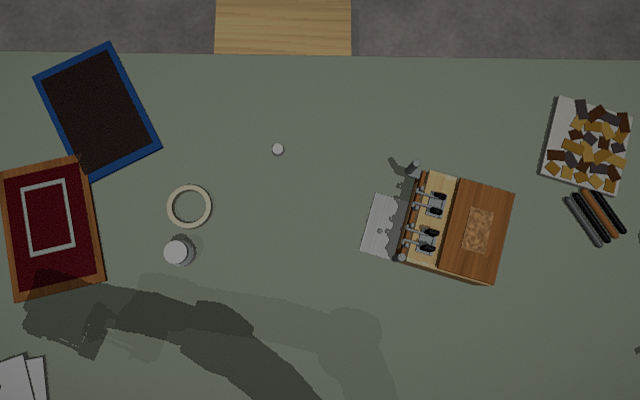

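The scene view shows the case at lower left: lid with its cork pad at about (127,230), catches at (180,200) tall and (173,237) short, post at (210,250). The top view has the case at about (450,228), gate side facing left (+y), tall catch nearer the robot at about (428,238), short catch at about (435,203), post at (415,165). Next: zoomed crops.

```bash
cat > h.py <<'E'
import numpy as np, cv2
from station import sensors, viewer, robot
from scipy.spatial.transform import Rotation as R
def ray(name,uv):
    m=viewer.camera_model(name);K=m["mtx"];V=m["view"]
    d=np.array([(uv[0]-K[0,2])/K[0,0],-(uv[1]-K[1,2])/K[1,1],-1.])
    Rm=V[:3,:3]; return -Rm.T@V[:3,3], Rm.T@d
def onz(name,uv,z):
    o,d=ray(name,uv); return o+d*(z-o[2])/d[2]
def proj(name,p):
    m=viewer.camera_model(name);K=m["mtx"];V=m["view"]
    c=V[:3,:3]@np.asarray(p)+V[:3,3]
    return np.array([K[0,2]-K[0,0]*c[0]/c[2], K[1,2]+K[1,1]*c[1]/c[2]])
E
python3 - <<'E'
from h import *
for uv in [(459,178),(515,193),(494,285),(438,270)]: print(onz("top",uv,.117))
print(onz("top",(415,163),.155))
t=cv2.imread("pics/top0.png")[140:300,350:530]
s=cv2.imread("pics/scene0.png")[170:320,75:265]
a=cv2.resize(t,None,fx=4.4,fy=3.7*4.4/3.7*0+3.7,interpolation=cv2.INTER_CUBIC) if 0 else cv2.resize(t,None,fx=3.7,fy=3.7,interpolation=cv2.INTER_CUBIC)
cv2.imwrite("pics/tz.png",a)
cv2.imwrite("pics/sz.png",cv2.resize(s,None,fx=4,fy=4,interpolation=cv2.INTER_CUBIC))
E
```

```text
[ 0.64529753 -0.21281903  0.117     ]
[ 0.6147183  -0.32834222  0.117     ]
[ 0.42648781 -0.27376495  0.117     ]
[ 0.45543488 -0.16190298  0.117     ]
[ 0.66690814 -0.11275798  0.155     ]
```

View pics/tz.png

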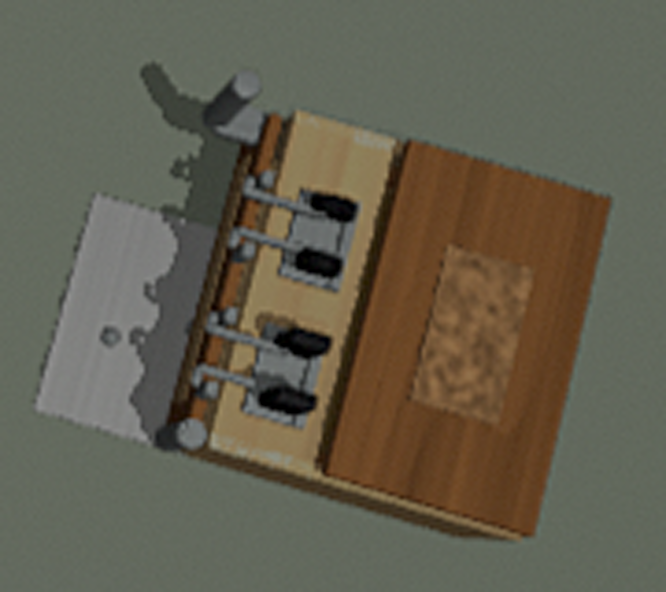

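View pics/sz.png

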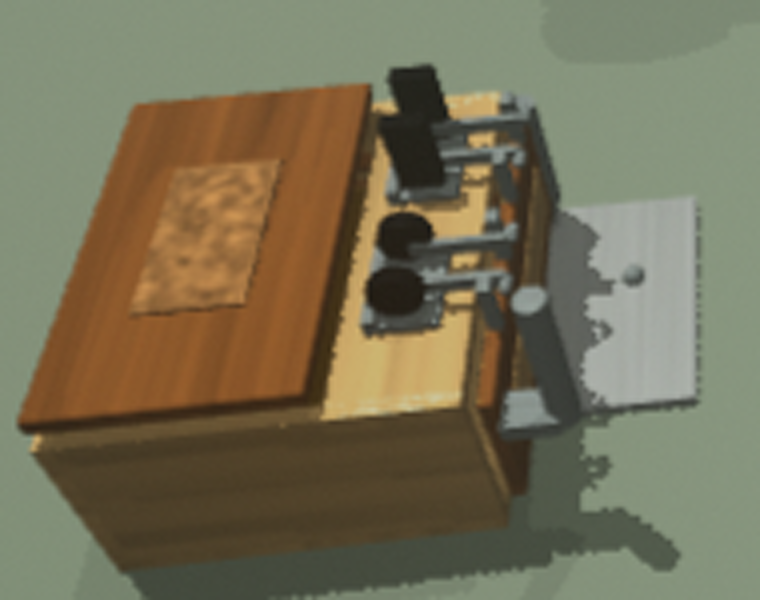

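Zoomed views: the tall catch is on the hinge side (x −50) and the short one at x +30. Lid corners, deck, post top at zoom (247,82) top and (530,300) scene are clear. Next I fit the case pose.

```bash
cat > fit.py <<'E'
from h import *
from scipy.optimize import least_squares
T=lambda u,v:("top",(350+u/3.7,140+v/3.7))
S=lambda u,v:("scene",(75+u/4,170+v/4))
L=[((98,1),T(410,142)),((98,-1),T(611,198)),((-98,-1),T(532,536)),((-98,1),T(327,470)),
   ((-98,1),S(372,87)),((-98,-1),S(135,105)),((98,-1),S(24,420)),((98,1),S(302,394))]
P=[((-67,60,149),S(412,70)),((-33,60,149),S(405,120)),((52,60,118),S(396,292)),((100,90,100),T(297,110)),
   ((100,90,100),S(468,405))]
W=lambda p,x:np.r_[R.from_euler("z",p[2]).as_matrix()[:2,:2]@np.array(x[:2])/1000+p[:2],x[2]/1000]
def res(p):
    r=[]
    for (x,s),(n,uv) in L: r.append(proj(n,W(p,(x,p[4]*1000+59*s,110+1000*p[3])))-uv)
    for x,(n,uv) in P: r.append(proj(n,W(p,x))-uv)
    for n,uv in(T(247,82),S(530,300)): r.append(proj(n,[p[5],p[6],.155])-uv)
    return np.ravel(r)
s=least_squares(res,[.54,-.22,-.26,.008,-.029,.667,-.113],x_scale=[.1,.1,.1,.01,.01,.1,.1],loss="soft_l1")
p=s.x
if __name__=="__main__":
    print(np.round(p,4));print(np.round(res(p).reshape(-1,2),1).tolist())
    c,sn=np.cos(p[2]),np.sin(p[2]);d=p[5:7]-p[:2];print("post in case",[c*d[0]+sn*d[1],-sn*d[0]+c*d[1]])
    for x in [(-50,60,100),(30,60,100),(0,p[4]*1000,110)]: print(x,W(p,x))
E
python3 fit.py
```

```text
[ 0.5465 -0.2131 -0.2884  0.0033 -0.0335  0.6703 -0.1157]
[[-0.7, -1.1], [-0.3, 0.1], [-0.5, 0.2], [-1.5, 0.8], [-0.4, -0.9], [-0.3, -0.3], [-2.3, 1.3], [-0.0, 0.4], [0.3, -0.7], [-0.3, -1.0], [0.0, 1.3], [-1.2, -0.8], [-1.5, -0.8], [-0.4, -0.8], [-0.5, -0.7]]
post in case [np.float64(0.09094458606594423), np.float64(0.12861418189555163)]
(-50, 60, 100) [ 0.51566565 -0.14135417  0.1       ]
(30, 60, 100) [ 0.59236147 -0.16410832  0.1       ]
(0, np.float64(-33.45076697639878), 110) [ 0.53702063 -0.24516655  0.11      ]
```

Pose fitted to about 1 px. The robot can move now: traverse diagonally towards the lid.

Request:
play_rows(twist=[[0,0,0],[0,0,0],[0,0,0],[0,0,0],[0,0,0],[0,0,0],[0,0,0],[0,0,0],[0,0,0],[0,0,0]], xyz=[[-0.1,-0.1,0],[-0.2,-0.2,0],[-0.3,-0.3,0],[-0.4,-0.4,0],[-0.5,-0.5,0],[-0.6,-0.6,0],[-0.7,-0.7,0],[-0.8,-0.8,0],[-0.9,-0.9,0],[-1,-1,0]], grip=[0,0.3,0.6,1,1,1,1,1,1,1], squeeze=30)

```text
t: 1.35
tcp_pos: [0.2978, 0.4244, 0.2414]
ee_rot: [0.187, 0.982, 0.0, 0.0]
force: [-0.2, -0.4, -0.4]
finger_gap: 0.0006
finger_force: 0.0
```

Request:
play_rows(twist=[[0,0,0],[0,0,0],[0,0,0],[0,0,0],[0,0,0],[0,0,0],[0,0,0],[0,0,0],[0,0,0],[0,0,0]], xyz=[[-0.1,-0.1,0],[-0.2,-0.2,0],[-0.3,-0.3,0],[-0.4,-0.4,0],[-0.5,-0.5,0],[-0.6,-0.6,0],[-0.7,-0.7,0],[-0.8,-0.8,0],[-0.9,-0.9,0],[-1,-1,0]], grip=[1,1,1,1,1,1,1,1,1,1])

```text
t: 2.6
tcp_pos: [0.3653, 0.2687, 0.2414]
ee_rot: [0.187, 0.982, 0.0, 0.0]
force: [-0.4, -0.2, 0.7]
finger_gap: 0.0005
finger_force: 0.0
```

Request:
play_rows(twist=[[0,0,0],[0,0,0],[0,0,0],[0,0,0],[0,0,0],[0,0,0],[0,0,0],[0,0,0],[0,0,0],[0,0,0]], xyz=[[-0.1,-0.1,0],[-0.2,-0.2,0],[-0.3,-0.3,0],[-0.4,-0.4,0],[-0.5,-0.5,0],[-0.6,-0.6,0],[-0.7,-0.7,0],[-0.8,-0.8,0],[-0.9,-0.9,0],[-1,-1,0]], grip=[1,1,1,1,1,1,1,1,1,1])

```text
t: 3.85
tcp_pos: [0.4325, 0.1129, 0.2414]
ee_rot: [0.187, 0.982, 0.0, 0.0]
force: [0.3, 1.5, -0.2]
finger_gap: 0.0006
finger_force: 0.0
```

Request:
play_rows(twist=[[0,0,0.1],[0,0,0.2],[0,0,0.3],[0,0,0.4],[0,0,0.5],[0,0,0.6],[0,0,0.7],[0,0,0.8],[0,0,0.9],[0,0,1]], xyz=[[-0.1,-0.1,0],[-0.2,-0.2,0],[-0.3,-0.3,0],[-0.4,-0.4,0],[-0.5,-0.5,0],[-0.6,-0.6,0],[-0.7,-0.7,0],[-0.8,-0.8,0],[-0.9,-0.9,0],[-1,-1,0]], grip=[1,1,1,1,1,1,1,1,1,1])

```text
t: 5.1
tcp_pos: [0.5001, -0.0428, 0.2413]
ee_rot: [0.551, 0.834, -0.0, -0.0]
force: [0.7, 0.1, 0.4]
finger_gap: 0.0004
finger_force: 0.0
```

```bash
cat >> h.py <<'E'
def go(p,ang=-0.288):
    "shares from present pose to TCP p, tool y at world angle ang (mod pi), z down"
    s=sensors.read_state();Rm=R.from_quat(s["ee_rot"])
    a=[]
    for k in(0,np.pi):
        y=np.array([np.cos(ang+k),np.sin(ang+k),0]);z=np.array([0,0,-1.]);x=np.cross(y,z)
        a.append((Rm.inv()*R.from_matrix(np.c_[x,y,z])).as_rotvec()/np.deg2rad(45))
    a=min(a,key=np.linalg.norm)
    print("xyz",np.round(Rm.inv().apply(np.asarray(p)-s["tcp_pos"])/.12,3),"twist",np.round(a,3))
def shot(f,crop=None):
    s=sensors.read_state();im=viewer.snapshot("wrist");cv2.imwrite(f,im[:,:,::-1])
    np.savez(f+".npz",p=s["tcp_pos"],q=s["ee_rot"]);print(s["tcp_pos"],s["ee_rot"])
def wz(f,uv,z):
    d=np.load(f+".npz");m=viewer.camera_model("wrist");K=m["mtx"];M=m["mount"]
    c=np.array([(uv[0]-K[0,2])/K[0,0],-(uv[1]-K[1,2])/K[1,1],-1.])
    Rm=R.from_quat(d["q"]);o=Rm.apply(M[:3,3])+d["p"];v=Rm.apply(M[:3,:3]@c);return o+v*(z-o[2])/v[2]
E
python3 -c "
from h import *
go([.537,-.245,.18])"
```

```text
xyz [-1.67  -0.379  0.511] twist [-0.   -0.    0.88]
```

Request:
play_rows(twist=[[0,0,0.1],[0,0,0.2],[0,0,0.3],[0,0,0.4],[0,0,0.5],[0,0,0.6],[0,0,0.7],[0,0,0.8],[0,0,0.88],[0,0,0.88]], xyz=[[-0.1,-0.04,0],[-0.2,-0.08,0],[-0.3,-0.12,0],[-0.4,-0.16,0],[-0.5,-0.2,0],[-0.6,-0.24,0],[-0.7,-0.28,0],[-0.8,-0.32,0],[-0.9,-0.36,0],[-1,-0.38,0]], grip=[1,1,1,1,1,1,1,1,1,1])

```text
t: 6.35
tcp_pos: [0.5056, -0.1709, 0.2413]
ee_rot: [0.8, 0.6, -0.0, 0.0]
force: [-0.4, -1.1, 0.5]
finger_gap: 0.0006
finger_force: 0.0
```

```bash
python3 -c "
from h import *
go([.537,-.245,.16])
shot('pics/w1.png')"
```

```text
xyz [-0.519  0.424  0.678] twist [-0.     0.     0.006]
[ 0.50561151 -0.17093812  0.24132992] [ 7.99947184e-01  6.00070412e-01 -5.25515587e-05  1.17475030e-05]
```

View pics/w1.png

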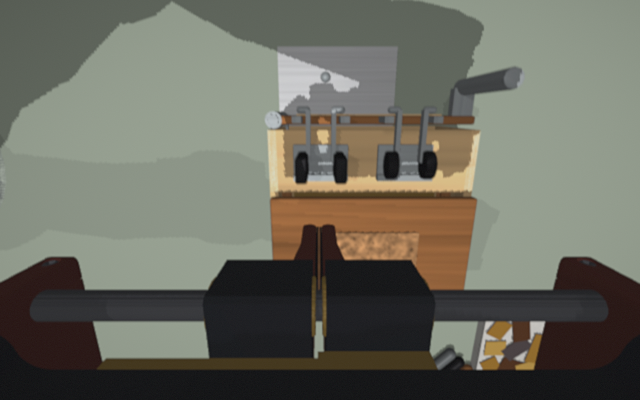

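The wrist view, nearly square to the case, shows the tall ears at (302,166) and (340,166), the short ears at (392,164) and (429,164), the post top at (513,76), and the deck edges at columns about 270 and 477. The lid back edge is at row 197.

```bash
python3 -c "
from h import *
from fit import p,W
f='pics/w1.png'
im=cv2.imread(f);g=im.max(2)
m=(g<45).astype('uint8');m[190:]=0;m[:140]=0
n,l,st,c=cv2.connectedComponentsWithStats(m)
for i in range(1,n):
  if st[i,4]>60: print('dark',st[i],c[i])
inv=lambda w:(R.from_euler('z',-p[2]).apply(np.r_[w[:2]-p[:2],0])*1000)[:2].round(1)
for n,uv,z in [('tall',(321,166),.13),('tall',(321,166),.149),('short',(410.5,164),.118),('short',(410.5,164),.131),('post',(513,76),.155),('deckL',(268,128),.1),('deckR',(480,130),.1),('lidL',(271,197),.1133),('lidR',(477,197),.1133)]:
  w=wz(f,uv,z);print(n,z,w.round(4),inv(w))
"
```

```text
dark [384 151  15  27 357] [390.93837535 164.57983193]
dark [296 153  12  29 304] [301.34539474 167.38486842]
dark [334 152  13  30 347] [339.81556196 166.93948127]
dark [419 152  18  26 365] [427.68493151 165.10410959]
tall 0.13 [ 0.5169 -0.1435  0.13  ] [-48.2  58.3]
tall 0.149 [ 0.5177 -0.1402  0.149 ] [-48.4  61.6]
short 0.118 [ 0.5948 -0.1664  0.118 ] [33.  58.5]
short 0.131 [ 0.5915 -0.1632  0.131 ] [28.9 60.6]
post 0.155 [ 0.6692 -0.1149  0.155 ] [ 89.7 129. ]
deckL 0.1 [ 0.478  -0.1002  0.1   ] [-97.8  88.8]
deckR 0.1 [ 0.6683 -0.1575  0.1   ] [101.  88.]
lidL 0.1133 [ 0.4624 -0.1616  0.1133] [-95.3  25.4]
lidR 0.1133 [ 0.6504 -0.2163  0.1133] [100.5  26.4]
```

Request:
play_rows(twist=[[0,0,0],[0,0,0],[0,0,0],[0,0,0],[0,0,0],[0,0,0],[0,0,0],[0,0,0],[0,0,0],[0,0,0]], xyz=[[-0.17,0.14,0.1],[-0.35,0.28,0.3],[-0.52,0.42,0.6],[-0.52,0.42,0.76],[-0.52,0.42,0.8],[-0.52,0.42,0.84],[-0.52,0.42,0.87],[-0.52,0.42,0.9],[-0.52,0.42,0.92],[-0.52,0.42,0.93]], grip=[1,1,1,1,1,1,1,1,1,1])

```text
t: 7.65
tcp_pos: [0.5371, -0.2435, 0.1306]
ee_rot: [0.799, 0.601, 0.001, 0.0]
force: [-1.3, 2.3, 5.7]
finger_gap: 0.0003
finger_force: 2.9
```

Request:
play_rows(twist=[[0,0,0],[0,0,0],[0,0,0],[0,0,0],[0,0,0],[0,0,0],[0,0,0],[0,0,0],[0,0,0],[0,0,0]], xyz=[[0,0,0.005],[0,0,0.01],[0,0,0.013],[0,0,0.016],[0,0,0.018],[0,0,0.02],[0,0,0.021],[0,0,0.022],[0,0,0.022],[0,0,0.022]], grip=[1,1,1,1,1,1,1,1,1,1])

```text
t: 8.9
tcp_pos: [0.5371, -0.2435, 0.1291]
ee_rot: [0.799, 0.601, 0.001, 0.0]
force: [-3.7, 3.0, 14.7]
finger_gap: 0.0005
finger_force: 7.5
```

Request:
play_rows(twist=[[0,0,0],[0,0,0],[0,0,0],[0,0,0],[0,0,0],[0,0,0],[0,0,0],[0,0,0],[0,0,0],[0,0,0]], xyz=[[0,0,0.004],[0,0,0.008],[0,0,0.01],[0,0,0.01],[0,0,0.01],[0,0,0.01],[0,0,0.01],[0,0,0.01],[0,0,0.01],[0,0,0.01]], grip=[1,1,1,1,1,1,1,1,1,1])

```text
t: 10.15
tcp_pos: [0.5371, -0.2436, 0.129]
ee_rot: [0.8, 0.601, 0.002, 0.0]
force: [-7.3, 6.3, 25.0]
finger_gap: 0.0006
finger_force: 12.7
```

```bash
python3 -c "
from h import *
go([.5165,-.142,.190])
go([.5165,-.142,.133])"
```

```text
xyz [ 0.766 -0.4   -0.508] twist [ 0.003 -0.003  0.007]
xyz [ 0.765 -0.401 -0.033] twist [ 0.003 -0.003  0.007]
```

Request:
play_rows(twist=[[0,0,0],[0,0,0],[0,0,0],[0,0,0],[0,0,0],[0,0,0],[0,0,0],[0,0,0],[0,0,0],[0,0,0]], xyz=[[0,0,-0.25],[0,0,-0.55],[0.1,-0.05,-0.58],[0.25,-0.13,-0.58],[0.4,-0.2,-0.58],[0.55,-0.3,-0.58],[0.7,-0.37,-0.58],[0.77,-0.4,-0.58],[0.77,-0.4,-0.58],[0.77,-0.4,-0.58]], grip=[1,1,0.5,0,-0.45,-0.45,-0.45,-0.45,-0.45,-0.45])

```text
t: 11.4
tcp_pos: [0.5162, -0.1425, 0.1955]
ee_rot: [0.8, 0.6, -0.0, 0.0]
force: [0.8, -0.5, -0.5]
finger_gap: 0.0635
finger_force: 0.0
```

```bash
python3 -c "
from h import *
go([.5165,-.142,.133])
shot('pics/w2.png')"
```

```text
xyz [0.005 0.001 0.521] twist [0.    0.    0.006]
[ 0.51621573 -0.14249474  0.19546368] [ 7.99781490e-01  6.00291205e-01 -7.82960741e-05  1.80764752e-04]
```

View pics/w2.png

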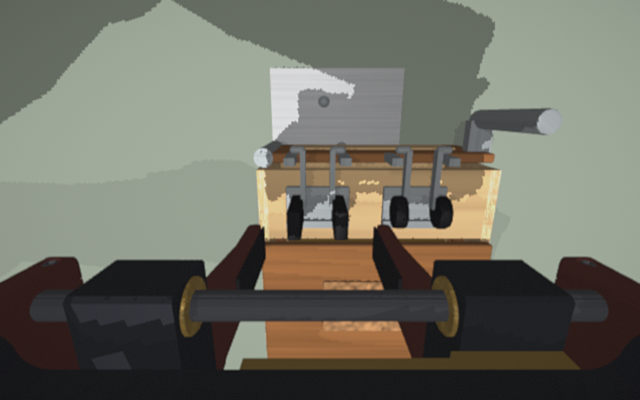

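The ears at (295,218) and (341,218) sit centred between the fingertips at (262,230) and (377,230). Descend and squeeze.

Request:
play_rows(twist=[[0,0,0],[0,0,0],[0,0,0],[0,0,0],[0,0,0],[0,0,0],[0,0,0],[0,0,0],[0,0,0],[0,0,0]], xyz=[[0,0,0.13],[0,0,0.26],[0,0,0.39],[0,0,0.52],[0,0,0.52],[0,0,0.52],[0,0,0.52],[0,0,0.52],[0,0,0.52],[0,0,0.52]], grip=[-0.45,-0.45,-0.45,-0.45,-0.3,-0.1,0.1,0.3,0.5,0.6], squeeze=30)

```text
t: 12.7
tcp_pos: [0.5155, -0.1417, 0.1337]
ee_rot: [0.8, 0.6, -0.0, -0.001]
force: [-6.4, 1.2, 8.7]
finger_gap: 0.0247
finger_force: 30.0
```

Request:
play_rows(twist=[[0,0,0],[0,0,0],[0,0,0],[0,0,0],[0,0,0],[0,0,0],[0,0,0],[0,0,0],[0,0,0],[0,0,0]], xyz=[[0,0,0],[0,0,0],[0,0,0],[0,0,0],[0,0,0],[0,0,0],[0,0,0],[0,0,0],[0,0,0],[0,0,0]], grip=[0.7,0.8,0.8,0.8,0.8,0.8,0.8,0.8,0.8,0.8])

```text
t: 13.95
tcp_pos: [0.5155, -0.1417, 0.1337]
ee_rot: [0.8, 0.6, -0.0, -0.001]
force: [-5.8, 2.1, 9.7]
finger_gap: 0.0249
finger_force: 30.0
```

Request:
play_rows(twist=[[0,0,0],[0,0,0],[0,0,0],[0,0,0],[0,0,0],[0,0,0],[0,0,0],[0,0,0],[0,0,0],[0,0,0]], xyz=[[0,0,0],[0,0,0],[0,0,0],[0,0,-0.2],[0,0,-0.42],[0,0.1,-0.42],[0,0.3,-0.42],[0,0.5,-0.42],[0,0.66,-0.42],[0,0.66,-0.42]], grip=[0.2,-0.2,-0.45,-0.45,-0.45,-0.45,-0.45,-0.45,-0.45,-0.45])

```text
t: 15.2
tcp_pos: [0.593, -0.1642, 0.182]
ee_rot: [0.8, 0.601, -0.001, -0.0]
force: [0.7, 0.3, -0.1]
finger_gap: 0.0636
finger_force: 0.0
```

```bash
python3 -c "
from h import *
go([.5922,-.1645,.126])
f='pics/w3.png';shot(f)
"
```

```text
xyz [-0.004 -0.005  0.467] twist [-0.001  0.001  0.007]
[ 0.5930214  -0.16421559  0.18199044] [ 7.99531300e-01  6.00624030e-01 -6.80723943e-04 -1.02400127e-04]
```

View pics/w3.png

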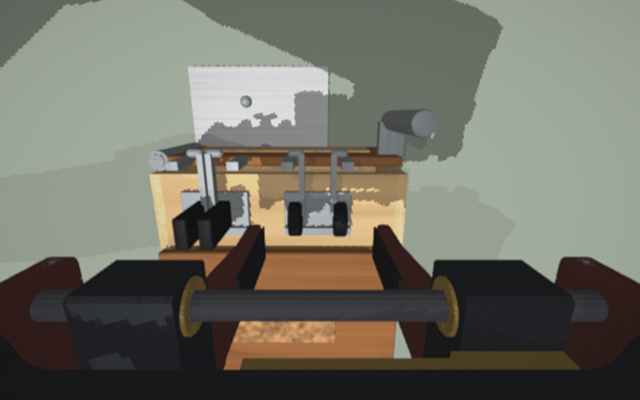

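The tall ears are now close together at (187,226) and (215,226). The short ears at (295,219) and (341,218) are centred under the gripper. Squeeze the short catch.

Request:
play_rows(twist=[[0,0,0],[0,0,0],[0,0,0],[0,0,0],[0,0,0],[0,0,0],[0,0,0],[0,0,0],[0,0,0],[0,0,0]], xyz=[[0,0,0.13],[0,0,0.26],[0,0,0.39],[0,-0.005,0.47],[0,-0.005,0.47],[0,-0.005,0.47],[0,-0.005,0.47],[0,-0.005,0.47],[0,-0.005,0.47],[0,-0.005,0.47]], grip=[-0.45,-0.45,-0.45,-0.45,-0.3,-0.1,0.1,0.3,0.5,0.8])

```text
t: 16.5
tcp_pos: [0.5922, -0.164, 0.1278]
ee_rot: [0.8, 0.6, 0.001, 0.0]
force: [0.0, 0.5, 5.7]
finger_gap: 0.0252
finger_force: 30.0
```

Request:
play_rows(twist=[[0,0,0],[0,0,0],[0,0,0],[0,0,0],[0,0,0],[0,0,0],[0,0,0],[0,0,0],[0,0,0],[0,0,0]], xyz=[[0,0,0],[0,0,0],[0,0,0],[0,0,0],[0,0,0],[0,0,0],[0,0,0],[0,0,0],[0,0,-0.2],[0,0,-0.45]], grip=[0.8,0.8,0.8,0.8,0.8,0.3,-0.1,-0.3,-0.3,-0.3])

```text
t: 17.75
tcp_pos: [0.5911, -0.1636, 0.1809]
ee_rot: [0.8, 0.6, -0.001, -0.001]
force: [0.8, 0.0, 0.0]
finger_gap: 0.057
finger_force: 0.0
```

```bash
python3 -c "
from h import *
go([.6698,-.1153,.19])
go([.6698,-.1153,.137])"
```

```text
xyz [ 0.57   0.518 -0.077] twist [-0.003  0.001  0.007]
xyz [0.57  0.518 0.365] twist [-0.003  0.001  0.007]
```

Request:
play_rows(twist=[[0,0,0],[0,0,0],[0,0,0],[0,0,0],[0,0,0],[0,0,0],[0,0,0],[0,0,0],[0,0,0],[0,0,0]], xyz=[[0,0,-0.15],[0.15,0.14,-0.15],[0.3,0.28,-0.15],[0.45,0.42,-0.15],[0.57,0.52,-0.15],[0.57,0.52,-0.1],[0.57,0.52,-0.1],[0.57,0.52,-0.1],[0.57,0.52,-0.1],[0.57,0.52,-0.1]], grip=[-0.3,-0.3,-0.3,-0.3,-0.3,-0.3,-0.3,-0.3,-0.3,-0.3])

```text
t: 19.0
tcp_pos: [0.6705, -0.1158, 0.1934]
ee_rot: [0.8, 0.6, 0.0, 0.0]
force: [-0.0, -0.2, 0.2]
finger_gap: 0.0573
finger_force: 0.0
```

```bash
python3 -c "
from h import *
go([.6698,-.1153,.137])
f='pics/w4.png';shot(f)
"
```

```text
xyz [ 0.002 -0.007  0.47 ] twist [ 0.    -0.     0.006]
[ 0.67054355 -0.11577994  0.19335837] [7.99744130e-01 6.00340986e-01 1.54457251e-04 5.18309717e-05]
```

View pics/w4.png

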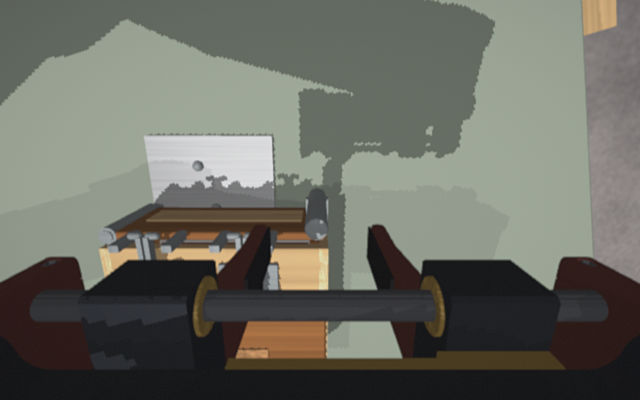

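The post top at (316,230) lies between the fingertips at (267,228) and (373,228). Check its position along the finger width.

```bash
python3 -c "
from h import *
from fit import W,p
w=wz('pics/w4.png',(316,230),.155);print(w);go([w[0],w[1],.137])
H=W(p,(-94.5,97,155));print('hinge',H)
for P in (w[:2],np.array([.6698,-.1153])):
  d=P-H[:2];print(np.linalg.norm(d))
  Rm=R.from_quat(sensors.read_state()['ee_rot']).inv()
  for a in np.arange(0,1.8,.15): 
    e=R.from_euler('z',a).apply(np.r_[d,0])-np.r_[d,0]; print(round(a,2),(Rm.apply(e)/.12).round(3))
"
```

```text
[ 0.66986427 -0.11578502  0.155     ]
xyz [-0.003 -0.006  0.469] twist [ 0.    -0.     0.007]
hinge [ 0.4835274  -0.09322535  0.155     ]
0.18769754569933433
0.0 [0. 0. 0.]
0.15 [ 0.228 -0.055  0.   ]
0.3 [ 0.445 -0.144  0.   ]
0.45 [ 0.646 -0.264  0.   ]
0.6 [ 0.827 -0.412  0.   ]
0.75 [ 0.984 -0.586  0.   ]
0.9 [ 1.113 -0.782 -0.   ]
1.05 [ 1.212 -0.995 -0.   ]
1.2 [ 1.278 -1.22  -0.   ]
1.35 [ 1.309 -1.452 -0.   ]
1.5 [ 1.305 -1.687 -0.   ]
1.65 [ 1.266 -1.918 -0.   ]
0.18757604219211335
0.0 [0. 0. 0.]
0.15 [ 0.228 -0.056  0.   ]
0.3 [ 0.444 -0.145  0.   ]
0.45 [ 0.645 -0.265  0.   ]
0.6 [ 0.826 -0.414  0.   ]
0.75 [ 0.982 -0.589  0.   ]
0.9 [ 1.111 -0.784 -0.   ]
1.05 [ 1.209 -0.997 -0.   ]
1.2 [ 1.274 -1.222 -0.   ]
1.35 [ 1.304 -1.455 -0.   ]
1.5 [ 1.3   -1.689 -0.   ]
1.65 [ 1.26 -1.92 -0.  ]
```

Request:
play_rows(twist=[[0,0,0],[0,0,0],[0,0,0],[0,0,0],[0,0,0],[0,0,0],[0,0,0],[0,0,0],[0,0,0],[0,0,0]], xyz=[[0,-0.006,0.12],[0,-0.006,0.24],[0,-0.006,0.36],[0,-0.006,0.47],[0,-0.006,0.47],[0,-0.006,0.47],[0,-0.006,0.47],[0,-0.006,0.47],[0,-0.006,0.47],[0,-0.006,0.47]], grip=[-0.3,-0.3,-0.3,-0.3,0,0.3,0.5,0.7,0.9,1], squeeze=40)

```text
t: 20.3
tcp_pos: [0.6692, -0.1151, 0.137]
ee_rot: [0.8, 0.6, -0.0, -0.001]
force: [-5.5, 0.9, 4.6]
finger_gap: 0.0156
finger_force: 40.0
```

Request:
play_rows(twist=[[0,0,0],[0,0,0],[0,0,0],[0,0,0],[0,0,0],[0,0,0],[0,0,0],[0,0,0],[0,0,0],[0,0,0]], xyz=[[0.06,-0.011,0],[0.115,-0.024,0],[0.228,-0.055,0],[0.338,-0.096,0],[0.445,-0.144,0],[0.548,-0.2,0],[0.646,-0.264,0],[0.739,-0.335,0],[0.827,-0.412,0],[0.827,-0.412,0]], grip=[1,1,1,1,1,1,1,1,1,1])

```text
t: 21.55
tcp_pos: [0.6512, -0.0034, 0.1371]
ee_rot: [0.799, 0.602, 0.002, 0.0]
force: [8.1, 1.3, -1.3]
finger_gap: 0.0155
finger_force: 40.0
```

```bash
cat > g.py <<'E'
from h import *
s=sensors.read_state();H=np.array([.4835,-.0932]);d0=np.array([.6698,-.1155])-H;d=s["tcp_pos"][:2]-H
a0=np.arctan2(d0[1],d0[0]);a=np.arctan2(d[1],d[0]);print("angle",a-a0,"r",np.linalg.norm(d),s["force"].round(1) if hasattr(s["force"],"round") else s["force"])
Rm=R.from_quat(s['ee_rot']).inv()
for t in np.arange(.6,1.66,.1):
    e=np.r_[H+.188*np.array([np.cos(a0+t),np.sin(a0+t)])-s["tcp_pos"][:2],0];print(round(t,2),(Rm.apply(e)/.12).round(3)[:2])
E
python3 g.py
```

```text
angle 0.6107236664935083 r 0.1902279052138332 [ 8.1  1.3 -1.3]
0.6 [-0.025 -0.002]
0.7 [ 0.083 -0.115]
0.8 [ 0.179 -0.239]
0.9 [ 0.262 -0.372]
1.0 [ 0.332 -0.512]
1.1 [ 0.387 -0.658]
1.2 [ 0.427 -0.81 ]
1.3 [ 0.452 -0.964]
1.4 [ 0.462 -1.121]
1.5 [ 0.455 -1.277]
1.6 [ 0.434 -1.432]
```

Request:
play_rows(twist=[[0,0,0],[0,0,0],[0,0,0],[0,0,0],[0,0,0],[0,0,0],[0,0,0],[0,0,0],[0,0,0],[0,0,0]], xyz=[[0.04,-0.057,0],[0.09,-0.115,0],[0.135,-0.177,0],[0.18,-0.239,0],[0.222,-0.305,0],[0.262,-0.372,0],[0.332,-0.512,0],[0.387,-0.658,0],[0.427,-0.81,0],[0.45,-0.96,0]], grip=[1,1,1,1,1,1,1,1,1,1])

```text
t: 22.8
tcp_pos: [0.5583, 0.0889, 0.1374]
ee_rot: [0.797, 0.604, 0.007, -0.002]
force: [16.3, 27.4, -10.9]
finger_gap: 0.0151
finger_force: 40.2
```

```bash
python3 g.py
```

```text
angle 1.3003370550735824 r 0.19685118552394915 [ 16.3  27.4 -10.9]
0.6 [-0.556  0.952]
0.7 [-0.447  0.839]
0.8 [-0.351  0.716]
0.9 [-0.267  0.584]
1.0 [-0.196  0.444]
1.1 [-0.14   0.298]
1.2 [-0.099  0.146]
1.3 [-0.073 -0.008]
1.4 [-0.063 -0.164]
1.5 [-0.068 -0.321]
1.6 [-0.089 -0.476]
```

```bash
python3 -c "
from h import *
from scipy.optimize import fsolve
P=[np.array(x) for x in((.6698,-.1155),(.6512,-.0034),(.5583,.0889))]
for i,j in((0,1),(0,2),(1,2)):
  print(fsolve(lambda h:[np.linalg.norm(P[k]-h)-.188 for k in(i,j)],[.4835,-.0932]))
for z in(.1,.12,.155): print(z,onz('top',(350+192/3.7,140+432/3.7),z)[:2],wz('pics/w1.png',(273,119),z)[:2],wz('pics/w3.png',(157,160),z)[:2],wz('pics/w4.png',(109,236),z)[:2],wz('pics/w2.png',(263,157),z)[:2])
im=viewer.snapshot('top')[110:300,330:530];cv2.imwrite('pics/t5.png',cv2.resize(im[:,:,::-1],None,fx=3,fy=3,interpolation=cv2.INTER_CUBIC))
"
```

```text
[ 0.48370795 -0.08878392]
[ 0.48445916 -0.08399167]
[ 0.48054181 -0.08226561]
0.1 [ 0.48209891 -0.09298026] [ 0.48511865 -0.09376849] [ 0.48649823 -0.0925971 ] [ 0.49064906 -0.09283709] [ 0.48529189 -0.09228526]
0.12 [ 0.4812312  -0.08895306] [ 0.48807174 -0.09422291] [ 0.49787509 -0.09266854] [ 0.50766092 -0.08880251] [ 0.48968106 -0.09056403]
0.155 [ 0.4797127  -0.08190544] [ 0.49323966 -0.09501815] [ 0.51778459 -0.09279355] [ 0.53743167 -0.08174199] [ 0.49736212 -0.08755188]
```

View pics/t5.png

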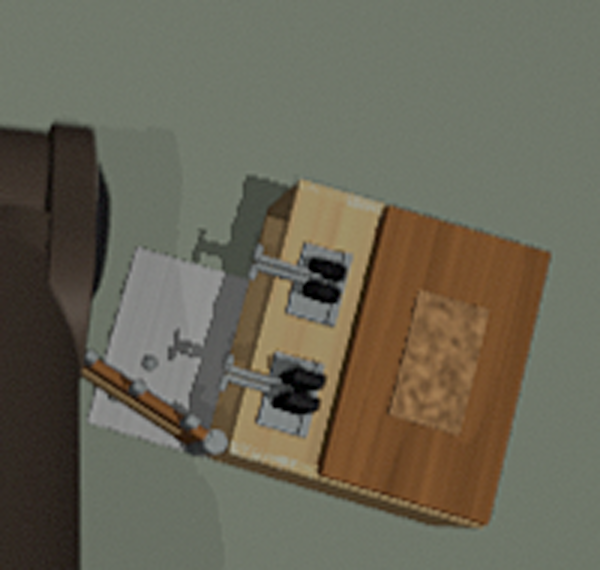

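The top view shows the gate well open (tip at zoom (88,365), hinge (213,440)), past the detent ball at (149,362), with both catches squeezed and the lid home. The tool stands about 9 mm outward, so the post has slid along the pads. A lighter grip should let it recentre while I finish the swing.

Request:
play_rows(twist=[[0,0,0],[0,0,0],[0,0,0],[0,0,0],[0,0,0],[0,0,0],[0,0,0],[0,0,0],[0,0,0],[0,0,0]], xyz=[[0,0,0],[0,0,0],[0,0,0],[0,0,0],[0.01,-0.07,0],[0.02,-0.14,0],[0.02,-0.21,0],[0.02,-0.28,0],[0.02,-0.34,0],[0.02,-0.4,0]], grip=[1,1,1,1,1,1,1,1,1,1], squeeze=7)

```text
t: 24.1
tcp_pos: [0.5096, 0.0936, 0.1373]
ee_rot: [0.8, 0.6, 0.001, 0.0]
force: [1.9, -1.2, 6.4]
finger_gap: 0.0156
finger_force: 7.0
```

```bash
python3 g.py|head -1;python3 -c "
from h import *
s=sensors.read_state();print(s['finger_gap'],s['finger_force'],s['wrist_torque'])"
```

```text
angle 1.5508726380928577 r 0.18862248578301616 [ 1.9 -1.2  6.4]
0.015625445841074698 7.000368386507034 [-0.30642475 -0.52142403  0.03379084]
```

Request:
play_rows(twist=[[0,0,0],[0,0,0],[0,0,0],[0,0,0],[0,0,0],[0,0,0],[0,0,0],[0,0,0],[0,0,0],[0,0,0]], xyz=[[0,0,0],[0,0,0],[0,0,0],[0,0,0],[0,0,0],[0,0,0],[0,0,0],[0,0,0],[0,0,0],[0,0,0]], grip=[1,1,1,1,1,1,1,1,1,1], squeeze=25)

```text
t: 25.35
tcp_pos: [0.5099, 0.0936, 0.1374]
ee_rot: [0.8, 0.6, 0.001, 0.0]
force: [1.8, -0.4, 6.6]
finger_gap: 0.0155
finger_force: 25.0
```

```bash
python3 g.py|head -1;python3 -c "
from h import *
a=viewer.snapshot('wrist')[:,:,::-1];b=viewer.snapshot('top')[110:310,320:540,::-1]
b=cv2.resize(b,(330,300));a=cv2.resize(a,(470,294));c=np.zeros((300,800,3),'uint8');c[:294,:470]=a;c[:,470:]=b;cv2.imwrite('pics/f.png',c)"
```

```text
angle 1.5496432355292102 r 0.18860542156424376 [ 1.8 -0.4  6.6]
```

View pics/f.png

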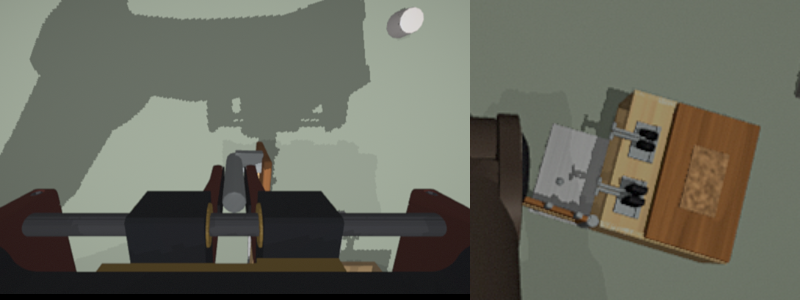

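The post sits between the finger pads (wrist view, 235,180), the gate stands square to the case at about 1.55 rad, and the tube cap is untouched. I'm handing it in.

```bash
python3 -c "
from station import robot
print(robot.close_job())"
```

```text
the job is handed in; nothing more can be done
None
```

The job is handed in at about 25 s: lid pressed home, tall catch then short catch squeezed in, and the gate held by its post at about 1.55 rad (89°); I never moved near the jar, tape roll or cap.

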